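Slide the stray bottle back into the display row

ROBOT

A 7-joint arm with a two-finger parallel gripper is mounted at the origin on the work surface. World frame = base frame: x ahead of the robot, y to its left, z up, the work surface at z = 0. Lengths are in mm, angles in rad, forces in N, time in s.
With the tool pointing down it reaches from about 425 to 875 mm from the base axis. Payload 8.4 kg.
Tool frame: the origin (TCP) lies between the finger pads; the fingertips stand 14 mm ahead of it and the grasp point (between the pads) lies 5 mm behind it (finger_overhang is the distance from the TCP to the fingertips, in mm); x points along the fingers, y is the direction in which the jaws open and shut, and the axes are right-handed (so a half turn about x gives the same grasp; the last joint's range is limited). The gripper opens to 87 mm and grips with 3 to 60 N. Pads are 19 mm wide; open, the fingers measure 117 mm over their backs; the gripper's body (75 mm by 190 mm) begins 51 mm behind the grasp point.
Start: joints at [1.081, 0.333, 0.04, 1.465, -0.013, 1.343, -0.059], TCP at [247.579, -600.973, 236.546] pointing down, gripper open.
Joint ranges: [-2.58, 2.58], [-0.38, 2.09], [-1.3, 1.39], [0.25, 2.4], [-1.5, 4.64], [0.08, 2.09], [-2.65, 2.65]. Speed limits (rad/s): [2.22, 2.22, 2.79, 2.79, 3.14, 3.14, 3.14].

INTERFACE

Orientations are given as [roll, pitch, yaw] about the fixed x, y, z axes, in that order (R = Rz(yaw) Ry(pitch) Rx(roll)).
In Python, from plant import get_state, camera, camera_params, close_job, finger_overhang gives the robot as it stands.
- The arm moves only by the shell command python3 -m crank 'ROWS' [FORCE]. ROWS is JSON, one flat list of numbers, 5 for each row, row after row: the shift along the tool's x, y, z in mm, then the turn about the tool's x in degrees, then the gripper's target within -1 to 1 (fully open at 1, half-way at 0, shut at -1). A call has 1 to 5 rows; each row shifts and turns the commanded pose from where the row before left it, along the tool's axes as they then stand; what a row does not reach is not made up. A row lasts 1/8 s, in which the tool goes at most 62.5 mm and 10.7 degrees, less where a joint would pass 70% of its speed; a pose out of reach is approached as far as the arm can. A call with a gripper value outside its range is refused whole. The fingers move at their own pace and stop on an object; FORCE is the grip in N (left out, the last holds). Time passes only in rows, so rows that do not move let the fingers close. It gives the time, the measured TCP pose, the force and the opening at its end, in the units of the state.
- get_state(): the state, without advancing time (a new reading comes with each control period).
- camera(name): name is "side" or "top"; returns the picture (480x640x3 uint8, red, green, blue); there is no depth.
- camera_params(name): a dict with "fovy" (degrees; the focal length in pixels is half the picture's height over the tangent of half this angle, whatever the lens; pixels are square), "cx", "cy" (the principal point, pixels), "R" (3x3) and "t" (3): a world point X has camera coordinates R X + t. Camera axes: x right, y down, z forward; pixel columns grow to the right and rows downward; lengths in mm; the calibration is good to about 2 mm. A picture is of the moment at which its call begins. camera_params takes no time and is no camera call.
- close_job(): hands the job in, once; it reports no verdict.
The state is a dict: "time_s": time; "q": joint angles; "dq": joint speeds; "joint_torque": joint torques, N m; "position": TCP position; "eef_rot": TCP orientation; "contact_force": force on the tool from outside, world axes, zero at the start; "wrist_torque": the same for the moment, N m; "finger_gap": opening from 0.0 (shut) to 1.0 (fully open).
Only numpy, scipy, OpenCV 4.12 (cv2) and the standard library are available. Lean on these libraries where they do the work, as an engineer would, in place of code of your own. Each camera call takes 0.05 s, during which the arm holds its last target. There are 200 camera calls.

TASK

One tall cleaner bottle stands out in front of the black organiser. Push it along the table with the fingers, low on its body so that it slides upright, into the empty lane of the organiser until it stands fully back against the rear wall, then leave it there. Do not take it between the fingers or lift it, do not tip it, and leave the two bottles already in their lanes, the jar and the carton where they are.

Things in the scene. Friction and masses are not known exactly. Their poses are not given: they have to be found in the camera images.
- bottle: The stray bottle: off-white, round, 250 mm tall, 0.3 to 0.6 kg; straight body 60 mm in diameter up to 165 mm, then a shoulder and a yellow cap 33 mm in diameter. Origin: centre of its underside; z up its axis. Loose on the table, to the right (-y) of the organiser. Slides if pushed below about 40 mm height, may tip if pushed higher. Identical to the two neighbours.
- organiser: Black plastic organiser fixed to the table, no floor: three lanes side by side, open above and to the right (-y). x axis: along the lanes, inward (roughly to the robot's left); y: across. Origin: on the table, in the middle lane. Lane centres at y = -96, 0, +96 mm. Dividers 4 mm thick, 35 mm high, x = -33 to +33 mm (lanes 92 mm clear). Rear wall 65 mm high, front face at x = +31 mm: a bottle fully home has its axis at +1 mm.
- bare_spot: Flat white paper square, 50 x 50 mm, on the table in the empty lane (any of the three), where the stray bottle belongs; has no thickness to catch on. Origin: its centre on the table, on the lane's centre line, 31 mm in front of the rear wall. Its x axis points along the lane towards the rear wall, like the organiser's.
- neighbour_a: Bottle like the stray one, standing loose in its lane. Origin: centre of its underside.
- neighbour_b: Another bottle like the stray one, standing loose in its lane. Origin: centre of its underside.
- jar: Bystander: jar 72 mm in diameter, 90 mm tall, loose, behind the organiser's rear wall. Origin: centre of its underside.
- carton: Bystander: flat cardboard carton, 65 x 100 mm, 40 mm high, loose, lying further from the robot than the stray bottle. Origin: centre of its underside.
Mind the look-alikes: they are no part of the job. What is shaped like the bottle but green is not meant.

How it is judged:
By the outcome, as a careful person would: the job done as asked, in the order asked, and still so for the second after the job is handed in, with the robot touching nothing.
It also fails if it takes over 64 s, if anything falls off the work surface, if the arm or the gripper's body presses on something with over 40 N, if the wrist force passes 120 N, or if a joint passes its speed limit or range.

## Working session

There is one attempt and no reset: what is moved stays moved. The work goes in short steps, Python scripts to look and compute and a shell command to move; the robot and the scene stay as the last step left them, time stands still between calls to the robot, and variables do not carry over. Pictures are saved under pics/ and viewed, about 8 in all and at most 12, crops included, and the job is handed in when it is done.

```bash
mkdir -p pics
python3 - <<'E'
from plant import *
import cv2
s=get_state();print({k:s[k] for k in('time_s','position','eef_rot','contact_force','finger_gap')},finger_overhang)
for n in('side','top'):
    cv2.imwrite(f'pics/{n}0.png',camera(n)[:,:,::-1]);print(n,camera_params(n))
E
```

```text
{'time_s': 0.0, 'position': array([ 247.40892589, -600.60128694,  235.64741561]), 'eef_rot': array([-1.50860793,  1.56918726,  2.02372981]), 'contact_force': array([ 0.53822519, -0.29361162,  0.89878722]), 'finger_gap': 0.9961450076681618} 14.0
side {'fovy': 45.04116014605698, 'cx': 320.9504212277257, 'cy': 240.62988608865626, 'R': array([[ 0.99524517, -0.09534763,  0.01989667],
       [-0.04491519, -0.63052371, -0.77486933],
       [ 0.08642728,  0.7702913 , -0.63180823]]), 't': array([-620.6056359 ,  116.33936104, 1071.2274226 ])}
top {'fovy': 55.63217112540376, 'cx': 320.5502504898305, 'cy': 233.87028529001086, 'R': array([[ 0.01003507, -0.99993769,  0.00489087],
       [-0.99200776, -0.01057047, -0.12573329],
       [ 0.12577715, -0.00359004, -0.99205202]]), 't': array([ 73.94975936, 642.65522266, 844.35290915])}
```

View pics/top0.png

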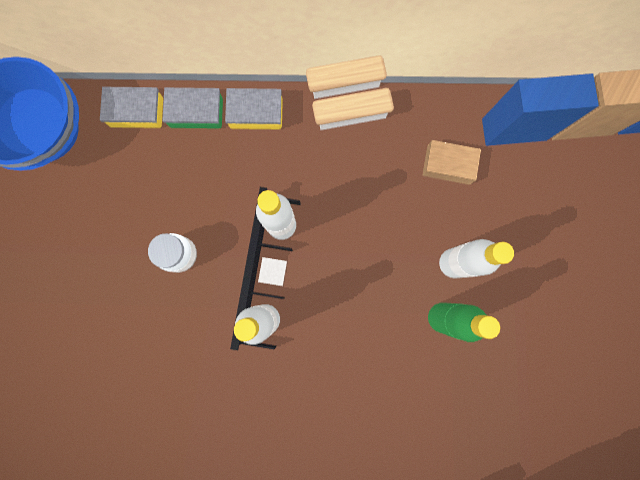

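View pics/side0.png

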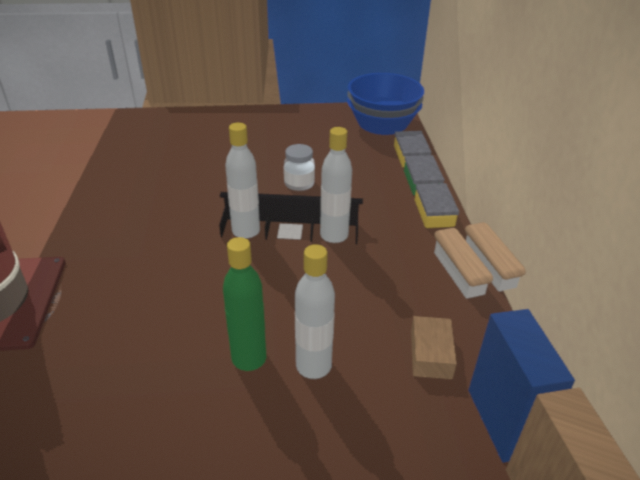

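The middle lane is empty, with the paper at top px (272,271). The stray bottle's cap is at top (501,253) and side (316,255). The green look-alike stands just robot-side of it. The jar, the carton and the neighbours are clear of the path.

```bash
cat > h.py <<'E'
from plant import *
import cv2, numpy as np
P={n:camera_params(n) for n in('side','top')}
def ray(n,u,v):
    p=P[n];f=240/np.tan(np.radians(p['fovy']/2));R=np.array(p['R']);t=np.array(p['t'])
    return -R.T@t, R.T@np.array([(u-p['cx'])/f,(v-p['cy'])/f,1])
def plane(n,u,v,z):
    c,d=ray(n,u,v);return c+d*(z-c[2])/d[2]
def proj(n,X):
    p=P[n];f=240/np.tan(np.radians(p['fovy']/2));c=np.array(p['R'])@X+p['t'];return np.array([f*c[0]/c[2]+p['cx'],f*c[1]/c[2]+p['cy']])
def caps(im):
    h=cv2.cvtColor(im,cv2.COLOR_RGB2HSV);m=cv2.inRange(h,(20,170,90),(35,255,255))
    n,l,s,c=cv2.connectedComponentsWithStats(m);return [(c[i].round(1),s[i].tolist()) for i in range(1,n) if s[i][4]>80]
E
cat > m.py <<'E'
from h import *
im=camera('top');h=cv2.cvtColor(im,cv2.COLOR_RGB2HSV)
for c,s in caps(im):
    print('cap',c,s,plane('top',*c,248).round(1))
w=cv2.inRange(h,(0,0,190),(180,50,255));w[:,:250]=0;w[:250]=0;w[300:]=0;w[:,300:]=0
cs,_=cv2.findContours(w,cv2.RETR_EXTERNAL,cv2.CHAIN_APPROX_NONE);k=max(cs,key=cv2.contourArea)
pts=np.array([plane('top',*p[0],0)[:2] for p in k],np.float32);print('paper',cv2.minAreaRect(pts))
b=(im.max(2)<45).astype(np.uint8);b[:180]=0;b[360:]=0;b[:,:225]=0;b[:,305:]=0
ys,xs=np.nonzero(b);print('black',len(xs))
cv2.imwrite('pics/b.png',cv2.resize(np.hstack([im[180:360,220:310,::-1],cv2.cvtColor(b[180:360,220:310]*255,cv2.COLOR_GRAY2BGR)]),None,fx=3,fy=3,interpolation=0))
sd=camera('side')
for c,s in caps(sd): print('side cap',c,s,plane('side',*c,240).round(1))
g=cv2.inRange(h,(45,100,30),(75,255,255));g[:290]=0
ys,xs=np.nonzero(g);print('green base left',xs.min(),ys[xs==xs.min()].mean())
E
python3 m.py
```

```text
cap [144.  118.3] [106, 93, 57, 35, 347] [791.  353.5 248. ]
cap [257.2 125.4] [229, 107, 54, 22, 220] [781.8 179.9 248. ]
cap [492.4 253.7] [485, 242, 27, 22, 180] [ 588.7 -173.2  248. ]
cap [477.3 324.8] [471, 316, 20, 22, 169] [ 485.  -147.4  248. ]
paper ((570.6895751953125, 177.276123046875), (50.00196838378906, 50.73367691040039), 81.19210815429688)
black 512
green base left 428 317.0
```

View pics/b.png

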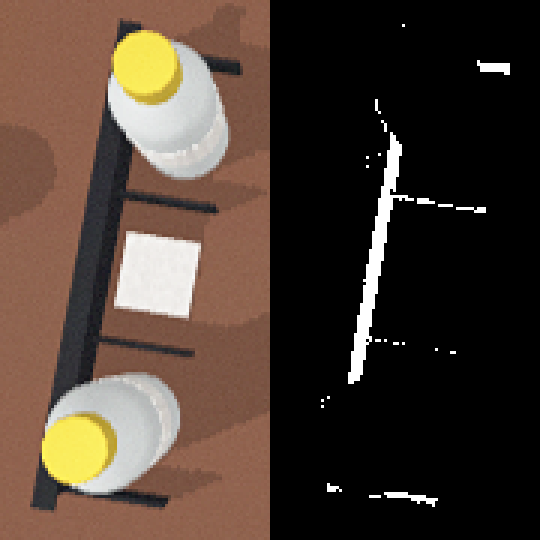

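```bash
cat > m2.py <<'E'
from h import *
def caps(im,lo):
    h=cv2.cvtColor(im,cv2.COLOR_RGB2HSV);m=cv2.inRange(h,lo,(36,255,255));m=cv2.morphologyEx(m,cv2.MORPH_OPEN,np.ones((3,3)))
    n,l,s,c=cv2.connectedComponentsWithStats(m);return [(c[i].round(1),s[i].tolist()) for i in range(1,n) if s[i][4]>60]
im=camera('top');h=cv2.cvtColor(im,cv2.COLOR_RGB2HSV)
print(h[253,501],h[250,492]);
for c,s in caps(im,(20,150,200)): print('cap top',c,s,plane('top',*c,250).round(1))
sd=camera('side');hs=cv2.cvtColor(sd,cv2.COLOR_RGB2HSV);print(hs[255,316],hs[350,314],hs[372,314])
for c,s in caps(sd,(18,120,60)):print('side cap',c,s,plane('side',s[0]+s[2]/2,c[1],237).round(1))
# white body in the side view, lowest edge
w=cv2.inRange(hs,(0,0,100),(180,70,255))[:,290:340];w=cv2.morphologyEx(w,cv2.MORPH_OPEN,np.ones((3,3)))
for r in (340,350,355,360,365,368,370,372,374,376,378,380):
    x=np.nonzero(w[r])[0]+290;print(r,x.min() if len(x) else None,x.max() if len(x) else None,end='; ')
E
python3 m2.py
```

```text
[ 27 162 249] [ 23 181 210]
cap top [151.4 117.1] [127, 96, 36, 31, 253] [792.3 341.5 250. ]
cap top [255.1 125.7] [229, 124, 52, 5, 216] [780.5 182.8 250. ]
cap top [267.8 200.7] [258, 190, 21, 22, 366] [664.4 160.6 250. ]
cap top [499.6 253.4] [485, 242, 29, 22, 499] [ 589.1 -183.1  250. ]
cap top [486.1 327.1] [471, 316, 29, 23, 489] [ 482.  -159.3  250. ]
cap top [244.6 329.6] [234, 319, 22, 22, 389] [475.1 189.4 250. ]
[ 23 155 179] [ 15  10 152] [ 75   4 140]
side cap [237.8 133.4] [229, 122, 19, 24, 400] [478.4 183.6 237. ]
side cap [337.8 137.8] [329, 126, 19, 24, 388] [667.2 155.3 237. ]
side cap [398.9 153.8] [394, 141, 11, 26, 126] [771.6  89.9 237. ]
side cap [434.2 217.6] [414, 194, 43, 35, 524] [ 789.3 -105.7  237. ]
side cap [238.9 252.6] [227, 237, 25, 32, 687] [ 484.8 -168.6  237. ]
side cap [315.  259.4] [303, 244, 25, 32, 681] [ 592.7 -191.4  237. ]
340 295 332; 350 295 332; 355 295 332; 360 295 331; 365 296 331; 368 296 330; 370 297 329; 372 298 328; 374 300 326; 376 304 323; 378 309 318; 380 None None;
```

Run:
```python
from h import *
from scipy.spatial.transform import Rotation as Ro
s=get_state();print(Ro.from_euler('xyz',s['eef_rot']).as_matrix().round(3),s['time_s'])
print('cams',ray('side',0,0)[0],ray('top',0,0)[0])
for u,v in((503,253),(269,200.5),(245,329.8),(488.5,327)): print(plane('top',u,v,250).round(1))
# base front edge in side view
p=plane('side',313.5,378.5,0);c=ray('side',0,0)[0];d=(p-c)[:2];d/=np.linalg.norm(d);print('base',p.round(1),(p[:2]+30*d).round(1))
C=np.array([570.7,177.3]);
for y in(-96,-48,48,96):
  for x in(-33,31):
    a=np.radians(81.2);u=np.array([np.cos(a),np.sin(a)]);v=np.array([-u[1],u[0]]);print(y,x,proj('top',np.r_[C+x*u+y*v,35]).round(1))
```

```text
[[-0.     0.381 -0.925]
 [ 0.001 -0.925 -0.381]
 [-1.    -0.001  0.   ]] 0.3
cams [ 530.29689991 -810.97571063  779.30609384] [530.57657605  83.76958181 918.08348826]
[ 589.7 -188.1  250. ]
[664.7 158.8 250. ]
[474.8 188.8 250. ]
[ 482.2 -162.8  250. ]
base [ 590.3 -218.     0. ] [ 593.4 -188.2]
-96 -33 [295.4 224.5]
-96 31 [263.3 219.2]
-48 -33 [291.3 248.6]
-48 31 [258.9 243.2]
48 -33 [282.7 297.6]
48 31 [249.9 292.2]
96 -33 [278.4 322.7]
96 31 [245.4 317.2]
```

```bash
python3 -m crank '[0,-20,-60,-10,1, 0,-20,-60,-10,1, 0,0,-60,-10,1, 0,0,-60,-10,1, 0,0,-50,-10,1]'
python3 - <<'E'
from h import *
s=get_state();print(s['position'].round(1),s['time_s'],s['eef_rot'].round(3))
cv2.imwrite('pics/s1.png',np.hstack([camera('side')[:,:,::-1],camera('top')[:,300:,::-1]])[:,:980]) if 0 else cv2.imwrite('pics/s1.png',camera('side')[:,:,::-1])
E
```

```text
time_s: 0.92
position: [440.2, -377.0, 236.5]
eef_rot: [2.38, 1.57, 0.509]
contact_force: [0.6, 0.6, -1.0]
finger_gap: 0.999
[ 440.2 -377.   236.5] 0.925 [2.38  1.57  0.509]
```

View pics/s1.png

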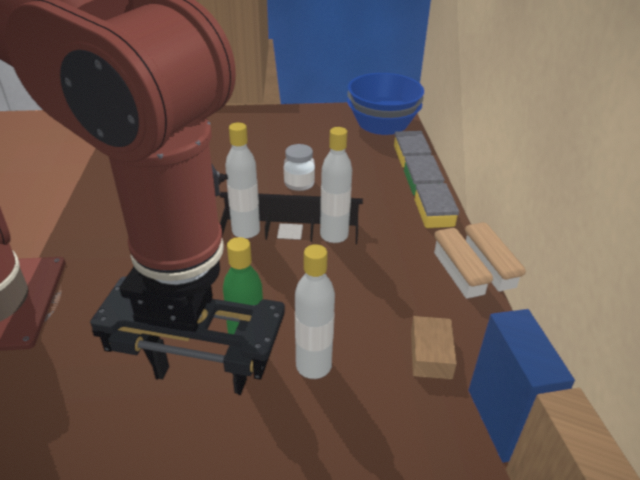

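Run:
```python
from h import *
s=get_state();print(s['q'].round(3))
im=cv2.imread('pics/s1.png')[230:410,80:300];t=camera('top')[250:480,380:,::-1]
a=cv2.resize(im,(440,360),interpolation=cv2.INTER_CUBIC);b=cv2.resize(t,(int(260*360/230*.85),306))
c=np.zeros((360,440+b.shape[1],3),np.uint8);c[:,:440]=a;c[:306,440:]=b;cv2.imwrite('pics/s2.png',c);print(c.shape)
```

```text
[ 0.828  0.201 -0.24   1.634  0.045  1.312  0.298]
(360, 785, 3)
```

View pics/s2.png

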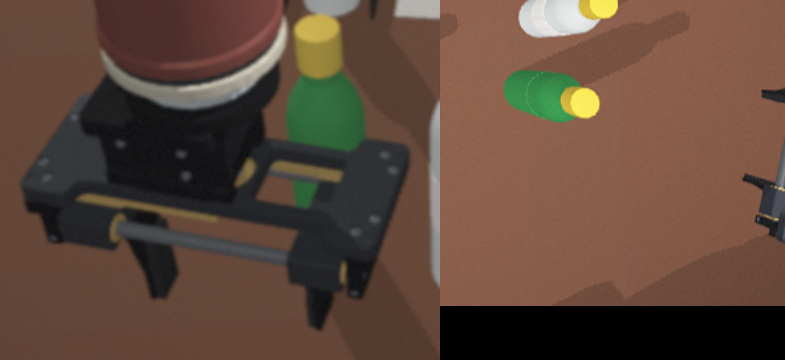

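The gripper body (190 mm along the jaw axis, 75 mm deep) sits only 70 mm above the tips. With the tool vertical it would hit the tall bottle before the fingers do. The rows can't command a tilt, so I'll check how the arm behaves at its reach limit, away from everything.

```bash
python3 -m crank '[0,-46,24,0,1, 0,-46,24,0,1, 0,-46,24,0,1, 0,-46,24,0,1, 0,-46,24,0,1]';  python3 -m crank '[0,-46,24,-1.8,-0.2, 0,-46,24,-1.8,-0.2, 0,-46,24,-1.8,-0.2, 0,-46,24,-1.8,-0.2, 0,-46,24,-1.6,-0.2]'
cat > st.py <<'E'
from h import *
from scipy.spatial.transform import Rotation as Ro
s=get_state();M=Ro.from_euler('xyz',s['eef_rot']).as_matrix()
print('t',s['time_s'],'pos',s['position'].round(1),'gap',round(s['finger_gap'],3),'F',s['contact_force'].round(1),'q',s['q'].round(3));print(M.round(3))
E
python3 st.py
```

```text
time_s: 1.65
position: [180.8, -424.5, 236.7]
eef_rot: [0.843, 1.57, -1.036]
contact_force: [0.6, -0.8, -0.1]
finger_gap: 0.999
time_s: 2.28
position: [-71.2, -485.1, 236.9]
eef_rot: [0.205, 1.57, -1.52]
contact_force: [0.3, -0.8, -0.6]
finger_gap: 0.516
t 2.275 pos [ -71.2 -485.1  236.9] gap 0.516 F [ 0.3 -0.8 -0.6] q [ 1.358e+00 -3.000e-03  2.690e-01  1.854e+00  1.000e-03  1.289e+00
  1.473e+00]
[[ 0.     0.988 -0.153]
 [-0.001 -0.153 -0.988]
 [-1.     0.     0.001]]
```

```bash
python3 -m crank '[0,0,-30,0,-0.3, 0,0,-30,0,-0.4, 0,0,-30,0,-0.5]'; python3 st.py;python3 -m crank '[0,0,-30,0,-0.5]'; python3 st.py
```

```text
time_s: 2.65
position: [-55.6, -395.0, 236.5]
eef_rot: [3.138, 1.571, 1.411]
contact_force: [0.7, -0.3, 0.5]
finger_gap: 0.284
t 2.65 pos [ -55.6 -395.   236.5] gap 0.284 F [ 0.7 -0.3  0.5] q [ 1.344 -0.206  0.222  2.031  0.047  1.313  1.394]
[[ 0.     0.988 -0.155]
 [ 0.    -0.155 -0.988]
 [-1.     0.    -0.   ]]
time_s: 2.78
position: [-51.0, -365.3, 236.6]
eef_rot: [0.488, 1.571, -1.238]
contact_force: [0.7, 0.4, 0.4]
finger_gap: 0.257
t 2.775 pos [ -51.  -365.3  236.6] gap 0.257 F [0.7 0.4 0.4] q [ 1.343 -0.276  0.202  2.083  0.056  1.329  1.369]
[[ 0.     0.988 -0.155]
 [-0.    -0.155 -0.988]
 [-1.     0.     0.   ]]
```

```bash
python3 -m crank '[0,0,-30,0,-0.5, 0,0,-30,0,-0.5]'; python3 st.py;python3 -m crank '[0,0,-30,0,-0.5]'; python3 st.py; python3 -m crank '[0,0,0,0,-0.5]'; python3 st.py
```

```text
time_s: 3.02
position: [-43.3, -322.9, 239.1]
eef_rot: [0.773, 1.564, -0.947]
contact_force: [-0.6, -0.1, 0.2]
finger_gap: 0.252
t 3.025 pos [ -43.3 -322.9  239.1] gap 0.252 F [-0.6 -0.1  0.2] q [ 1.54  -0.364  0.023  2.146  0.005  1.354  1.413]
[[ 0.004  0.989 -0.148]
 [-0.005 -0.148 -0.989]
 [-1.     0.005  0.005]]
time_s: 3.15
position: [-42.8, -312.2, 238.7]
eef_rot: [1.566, 1.566, -0.156]
contact_force: [-0.2, -0.1, -0.3]
finger_gap: 0.249
t 3.15 pos [ -42.8 -312.2  238.7] gap 0.249 F [-0.2 -0.1 -0.3] q [ 1.742 -0.375 -0.128  2.153 -0.052  1.36   1.482]
[[ 0.004  0.989 -0.151]
 [-0.001 -0.151 -0.989]
 [-1.     0.004  0.   ]]
time_s: 3.28
position: [-45.1, -312.1, 238.3]
eef_rot: [1.793, 1.568, 0.063]
contact_force: [-0.2, -0.4, -0.3]
finger_gap: 0.247
t 3.275 pos [ -45.1 -312.1  238.3] gap 0.247 F [-0.2 -0.4 -0.3] q [ 1.746 -0.373 -0.127  2.153 -0.05   1.359  1.48 ]
[[ 0.003  0.987 -0.158]
 [ 0.    -0.158 -0.987]
 [-1.     0.003 -0.001]]
```

```bash
python3 -m crank '[0,0,-60,0,-0.5, 0,0,-60,0,-0.5, 0,0,-60,0,-0.5, 0,0,-60,0,-0.5, 0,0,-60,0,-0.5]'; python3 st.py;python3 -m crank '[0,0,0,0,-0.5]'; python3 st.py
```

```text
time_s: 3.9
position: [-8.3, -216.5, 178.2]
eef_rot: [2.687, 1.335, 1.024]
contact_force: [0.4, -0.4, 0.6]
finger_gap: 0.249
t 3.9 pos [  -8.3 -216.5  178.2] gap 0.249 F [ 0.4 -0.4  0.6] q [ 1.898 -0.379 -0.235  2.298 -0.185  1.432  1.643]
[[ 0.122  0.989 -0.079]
 [ 0.2   -0.102 -0.975]
 [-0.972  0.103 -0.21 ]]
time_s: 4.03
position: [-11.1, -217.3, 178.4]
eef_rot: [2.718, 1.34, 1.044]
contact_force: [0.5, 0.3, 0.4]
finger_gap: 0.253
t 4.025 pos [ -11.1 -217.3  178.4] gap 0.253 F [0.5 0.3 0.4] q [ 1.928 -0.38  -0.256  2.296 -0.185  1.432  1.642]
[[ 0.115  0.989 -0.091]
 [ 0.198 -0.112 -0.974]
 [-0.973  0.094 -0.209]]
```

```bash
python3 -m crank '[-22,42,25,0,-0.5, -22,42,25,0,-0.5, -22,42,25,0,-0.5]'; python3 st.py;python3 -m crank '[0,0,-50,0,-0.5, 0,0,-50,0,-0.5]'; python3 st.py; python3 -m crank '[0,0,-50,0,-0.5]'; python3 st.py
```

```text
time_s: 4.4
position: [99.3, -319.6, 240.0]
eef_rot: [2.716, 1.342, 1.037]
contact_force: [-0.7, -1.1, 0.8]
finger_gap: 0.25
t 4.4 pos [  99.3 -319.6  240. ] gap 0.25 F [-0.7 -1.1  0.8] q [ 1.847 -0.186 -0.466  2.018 -0.233  1.469  1.331]
[[ 0.115  0.989 -0.096]
 [ 0.195 -0.117 -0.974]
 [-0.974  0.094 -0.207]]
time_s: 4.65
position: [105.9, -250.8, 254.6]
eef_rot: [2.748, 1.341, 1.065]
contact_force: [-0.1, 0.0, 0.6]
finger_gap: 0.247
t 4.65 pos [ 105.9 -250.8  254.6] gap 0.247 F [-0.1  0.   0.6] q [ 1.651 -0.346 -0.319  2.112 -0.257  1.538  1.278]
[[ 0.111  0.989 -0.101]
 [ 0.199 -0.121 -0.972]
 [-0.974  0.087 -0.211]]
time_s: 4.78
position: [110.9, -238.4, 254.7]
eef_rot: [2.768, 1.33, 1.085]
contact_force: [0.9, 0.0, -0.5]
finger_gap: 0.252
t 4.775 pos [ 110.9 -238.4  254.7] gap 0.252 F [ 0.9  0.  -0.5] q [ 1.45  -0.36  -0.181  2.131 -0.231  1.542  1.201]
[[ 0.111  0.989 -0.1  ]
 [ 0.211 -0.121 -0.97 ]
 [-0.971  0.087 -0.222]]
```

```bash
python3 -m crank '[0,0,-60,0,-0.5, 0,0,-60,0,-0.5]'; python3 st.py; python3 -m crank '[0,0,-60,0,-0.5, 0,0,-60,0,-0.5]'; python3 st.py
```

```text
time_s: 5.03
position: [127.0, -211.9, 251.9]
eef_rot: [2.843, 1.291, 1.186]
contact_force: [-0.2, 0.9, 0.9]
finger_gap: 0.25
t 5.025 pos [ 127.  -211.9  251.9] gap 0.25 F [-0.2  0.9  0.9] q [ 1.416 -0.37  -0.206  2.149 -0.258  1.57   1.173]
[[ 0.104  0.992 -0.072]
 [ 0.256 -0.097 -0.962]
 [-0.961  0.081 -0.264]]
time_s: 5.28
position: [141.2, -166.6, 245.5]
eef_rot: [2.944, 1.196, 1.276]
contact_force: [1.5, 0.9, 1.1]
finger_gap: 0.25
t 5.275 pos [ 141.2 -166.6  245.5] gap 0.25 F [1.5 0.9 1.1] q [ 1.425 -0.378 -0.255  2.187 -0.321  1.624  1.136]
[[ 0.106  0.991 -0.077]
 [ 0.35  -0.11  -0.93 ]
 [-0.931  0.072 -0.359]]
```

```bash
python3 -m crank '[0,0,-60,0,-0.5]'; python3 st.py; python3 -m crank '[0,0,-60,0,-0.5]'; python3 st.py
```

```text
time_s: 5.4
position: [142.6, -158.6, 244.9]
eef_rot: [2.977, 1.174, 1.273]
contact_force: [-1.2, -1.2, 0.7]
finger_gap: 0.251
t 5.4 pos [ 142.6 -158.6  244.9] gap 0.251 F [-1.2 -1.2  0.7] q [ 1.287 -0.379 -0.15   2.2   -0.311  1.624  1.055]
[[ 0.113  0.987 -0.11 ]
 [ 0.37  -0.144 -0.918]
 [-0.922  0.064 -0.381]]
time_s: 5.52
position: [165.3, -112.2, 242.1]
eef_rot: [3.13, 1.106, 1.429]
contact_force: [2.1, 0.9, 0.7]
finger_gap: 0.252
t 5.525 pos [ 165.3 -112.2  242.1] gap 0.252 F [2.1 0.9 0.7] q [ 1.408 -0.38  -0.355  2.215 -0.392  1.677  1.007]
[[ 0.064  0.991 -0.115]
 [ 0.444 -0.132 -0.886]
 [-0.894  0.005 -0.449]]
```

```bash
python3 -m crank '[0,0,-60,0,-0.5]'; python3 st.py; python3 -m crank '[0,0,0,0,-0.5]'; python3 st.py
```

```text
time_s: 5.65
position: [171.2, -100.5, 242.1]
eef_rot: [-3.111, 1.1, 1.47]
contact_force: [-1.5, -1.2, 0.5]
finger_gap: 0.25
t 5.65 pos [ 171.2 -100.5  242.1] gap 0.25 F [-1.5 -1.2  0.5] q [ 1.258 -0.38  -0.28   2.223 -0.384  1.67   0.922]
[[ 0.046  0.992 -0.12 ]
 [ 0.451 -0.128 -0.883]
 [-0.891 -0.014 -0.453]]
time_s: 5.78
position: [171.1, -102.0, 243.6]
eef_rot: [-3.134, 1.098, 1.451]
contact_force: [0.2, -0.3, 0.2]
finger_gap: 0.256
t 5.775 pos [ 171.1 -102.   243.6] gap 0.256 F [ 0.2 -0.3  0.2] q [ 1.233 -0.38  -0.252  2.222 -0.382  1.669  0.925]
[[ 0.054  0.992 -0.114]
 [ 0.452 -0.126 -0.883]
 [-0.89  -0.003 -0.456]]
```

```bash
python3 -m crank '[0,0,-60,0,-0.5, 0,0,-60,0,-0.5]'; python3 st.py; python3 -m crank '[0,0,-60,0,-0.5]'; python3 st.py
```

```text
time_s: 6.02
position: [191.5, -65.9, 254.9]
eef_rot: [-3.091, 1.039, 1.506]
contact_force: [-0.7, 0.3, 1.2]
finger_gap: 0.248
t 6.025 pos [191.5 -65.9 254.9] gap 0.248 F [-0.7  0.3  1.2] q [ 1.201 -0.38  -0.308  2.216 -0.449  1.71   0.855]
[[ 0.033  0.994 -0.107]
 [ 0.506 -0.109 -0.856]
 [-0.862 -0.026 -0.507]]
time_s: 6.15
position: [196.4, -61.4, 258.0]
eef_rot: [-3.066, 1.033, 1.494]
contact_force: [-0.3, -0.4, 0.9]
finger_gap: 0.248
t 6.15 pos [196.4 -61.4 258. ] gap 0.248 F [-0.3 -0.4  0.9] q [ 1.068 -0.38  -0.216  2.218 -0.446  1.697  0.764]
[[ 0.039  0.989 -0.141]
 [ 0.511 -0.141 -0.848]
 [-0.859 -0.039 -0.511]]
```

Driving the arm into its inner limit tilts the tool, and the tilt persists. It is now about 31° forward along the lane heading, which keeps the gripper body behind the fingertips. I'll back out and go round behind the bottle.

```bash
python3 -m crank '[-27,28,43,0,-0.36, -27,28,43,0,-0.36, -27,28,43,0,-0.36, -27,28,43,0,-0.36, -27,28,43,0,-0.36]'; python3 st.py; python3 -m crank '[4,57,-12,0,-0.36, 4,57,-12,0,-0.36, 4,57,-12,0,-0.36, 4,57,-12,0,-0.36, 4,57,-12,0,-0.36]'; python3 st.py
python3 - <<'E'
from h import *
im=camera('top');h=cv2.cvtColor(im,cv2.COLOR_RGB2HSV)
for u,v in((425,176),(430,141),(481,148),(474,183)): print('carton',plane('top',u,v,40).round(0))
for z in(400,600,650,700):print(z,proj('side',np.array([440,-377,z])).round(0))
E
```

```text
time_s: 6.78
position: [303.7, -331.4, 257.7]
eef_rot: [-3.069, 1.031, 1.504]
contact_force: [0.3, -0.0, 1.6]
finger_gap: 0.321
t 6.775 pos [ 303.7 -331.4  257.7] gap 0.321 F [ 0.3 -0.   1.6] q [ 1.076  0.238 -0.113  1.648 -0.303  1.687  0.852]
[[ 0.034  0.991 -0.13 ]
 [ 0.513 -0.129 -0.849]
 [-0.858 -0.037 -0.512]]
time_s: 7.4
position: [596.2, -304.7, 260.5]
eef_rot: [-3.068, 1.033, 1.505]
contact_force: [-0.0, -0.8, 0.5]
finger_gap: 0.318
t 7.4 pos [ 596.2 -304.7  260.5] gap 0.318 F [-0.  -0.8  0.5] q [ 0.765  0.589 -0.212  1.158 -0.349  1.674  0.443]
[[ 0.034  0.991 -0.13 ]
 [ 0.511 -0.129 -0.85 ]
 [-0.859 -0.038 -0.511]]
carton [ 760. -125.   40.]
carton [ 831. -136.   40.]
carton [ 818. -238.   40.]
carton [ 747. -222.   40.]
400 [179. 266.]
600 [144.  69.]
650 [131.   0.]
700 [117. -79.]
```

```bash
python3 -m crank '[40,2,24,0,-0.36, 40,2,24,0,-0.36, 40,2,24,0,-0.36, 40,2,24,0,-0.36, 38,2,23,0,-0.36]'; python3 st.py
python3 - <<'E'
from h import *
a=camera('side')[180:480,80:480,::-1];cv2.imwrite('pics/s3.png',cv2.resize(a,(800,600)))
E
```

```text
time_s: 8.07
position: [595.3, -305.1, 27.4]
eef_rot: [-3.066, 1.033, 1.508]
contact_force: [-0.1, -0.3, 1.4]
finger_gap: 0.318
t 8.075 pos [ 595.3 -305.1   27.4] gap 0.318 F [-0.1 -0.3  1.4] q [ 0.771  0.771 -0.207  1.359 -0.322  1.324  0.589]
[[ 0.032  0.991 -0.129]
 [ 0.511 -0.127 -0.85 ]
 [-0.859 -0.039 -0.51 ]]
```

View pics/s3.png

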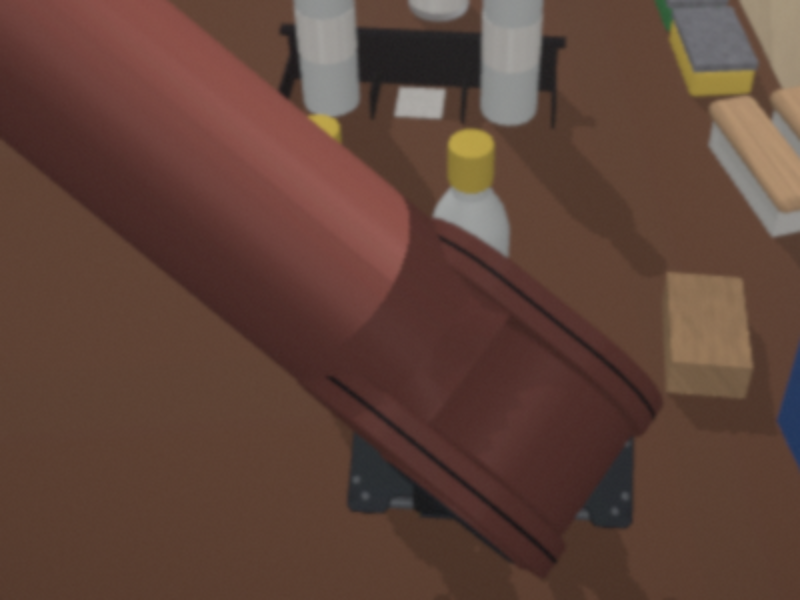

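```bash
python3 -m crank '[15,-10,-25,0,-0.36, 15,-10,-25,0,-0.36]'; python3 st.py|head -1; python3 -m crank '[6,6,-10.7,0,-0.36, 6,6,-10.7,0,-0.36, 6,6,-10.7,0,-0.36, 6,6,-10.7,0,-0.36, 6,6,-10.7,0,-0.36]'
cat > look.py <<'E'
import sys
from h import *
import runpy
runpy.run_path('st.py')
im=camera('top');h=cv2.cvtColor(im,cv2.COLOR_RGB2HSV);m=cv2.morphologyEx(cv2.inRange(h,(24,130,215),(33,255,255)),cv2.MORPH_OPEN,np.ones((3,3)))
n,l,s,c=cv2.connectedComponentsWithStats(m)
C=np.array([570.7,177.3]);u=np.array([.153,.988]);v=np.array([-.988,.153])
for i in range(1,n):
    if s[i][4]<60 or c[i][1]<180: continue
    X=plane('top',*c[i],250);d=X[:2]-C;print('captop px',c[i].round(1),s[i].tolist(),'xy',X[:2].round(1),'lane',(d@u).round(1),(d@v).round(1))
if len(sys.argv)>1: cv2.imwrite('pics/'+sys.argv[1],im[:,:,::-1])
E
python3 look.py t1.png
```

```text
time_s: 8.38
position: [583.4, -243.8, 30.6]
eef_rot: [-3.068, 1.032, 1.506]
contact_force: [-0.2, -0.1, -0.0]
finger_gap: 0.314
t 8.375 pos [ 583.4 -243.8   30.6] gap 0.314 F [-0.2 -0.1 -0. ] q [ 0.744  0.688 -0.235  1.502 -0.344  1.245  0.561]
time_s: 9.0
position: [622.4, -184.2, 31.8]
eef_rot: [-3.071, 1.029, 1.505]
contact_force: [-0.2, -0.7, -1.4]
finger_gap: 0.32
t 9.0 pos [ 622.4 -184.2   31.8] gap 0.32 F [-0.2 -0.7 -1.4] q [ 0.664  0.689 -0.263  1.502 -0.359  1.201  0.478]
[[ 0.034  0.991 -0.126]
 [ 0.514 -0.125 -0.848]
 [-0.857 -0.036 -0.514]]
captop px [267.8 200.8] [258, 191, 21, 21, 359] xy [664.3 160.6] lane -2.1 -95.0
captop px [466.9 235.2] [453, 224, 27, 22, 437] xy [ 615.6 -135.6] lane -302.2 -92.3
captop px [487.1 327.3] [472, 317, 28, 21, 429] xy [ 481.7 -160.8] lane -347.7 36.2
captop px [244.5 329.5] [234, 319, 22, 22, 389] xy [475.3 189.5] lane -2.6 96.1
```

View pics/t1.png

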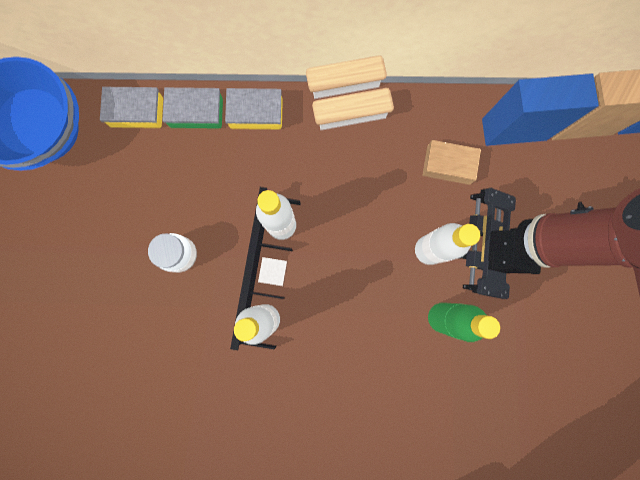

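The bottle slid upright to about (616,-141), sitting towards the left finger. I'll nearly close the fingers to give a flat face, then push straight past the green bottle.

```bash
python3 -m crank '[0,1,9.5,0,-0.86, 0,0,0,0,-0.86, 0,0,0,0,-0.86]'; python3 -m crank '[7.8,-1.9,-12.7,0,-0.86, 7.8,-1.9,-12.7,0,-0.86, 7.8,-1.9,-12.7,0,-0.86, 7.8,-1.9,-12.7,0,-0.86]'|tail -1;python3 look.py
```

```text
time_s: 9.43
position: [621.4, -193.6, 26.9]
eef_rot: [-3.071, 1.029, 1.505]
contact_force: [0.3, 0.4, 0.3]
finger_gap: 0.102
finger_gap: 0.07
t 9.925 pos [ 621.4 -131.4   26.9] gap 0.07 F [-0.3 -2.2  0.1] q [ 0.622  0.654 -0.286  1.579 -0.377  1.133  0.439]
[[ 0.033  0.992 -0.125]
 [ 0.514 -0.124 -0.848]
 [-0.857 -0.036 -0.514]]
captop px [267.8 200.8] [258, 191, 21, 21, 361] xy [664.2 160.6] lane -2.2 -94.9
captop px [431.7 231.2] [419, 220, 26, 22, 429] xy [621.1 -83.5] lane -250.0 -89.7
captop px [487.1 327.4] [472, 317, 28, 22, 436] xy [ 481.6 -160.7] lane -347.6 36.3
captop px [244.5 329.4] [234, 319, 22, 22, 389] xy [475.4 189.5] lane -2.6 96.1
```

```bash
python3 -m crank '[7.7,-1.9,-12.7,0,-0.86, 7.7,-1.9,-12.7,0,-0.86, 7.7,-1.9,-12.7,0,-0.86, 7.7,-1.9,-12.7,0,-0.86, 7.7,-1.9,-12.7,0,-0.86]'|tail -2;python3 look.py t2.png
```

```text
contact_force: [0.4, -1.6, -0.4]
finger_gap: 0.07
t 10.6 pos [621.4 -56.9  26.8] gap 0.07 F [ 0.4 -1.6 -0.4] q [ 0.552  0.608 -0.321  1.664 -0.403  1.051  0.369]
[[ 0.034  0.991 -0.126]
 [ 0.514 -0.125 -0.848]
 [-0.857 -0.036 -0.514]]
captop px [267.8 200.8] [258, 191, 21, 21, 361] xy [664.2 160.6] lane -2.2 -94.9
captop px [383.1 227. ] [372, 216, 23, 22, 405] xy [626.5 -11.4] lane -177.9 -84.0
captop px [487.1 327.4] [472, 317, 28, 22, 433] xy [ 481.7 -160.8] lane -347.7 36.3
captop px [244.5 329.4] [234, 319, 22, 22, 389] xy [475.4 189.5] lane -2.6 96.1
```

View pics/t2.png

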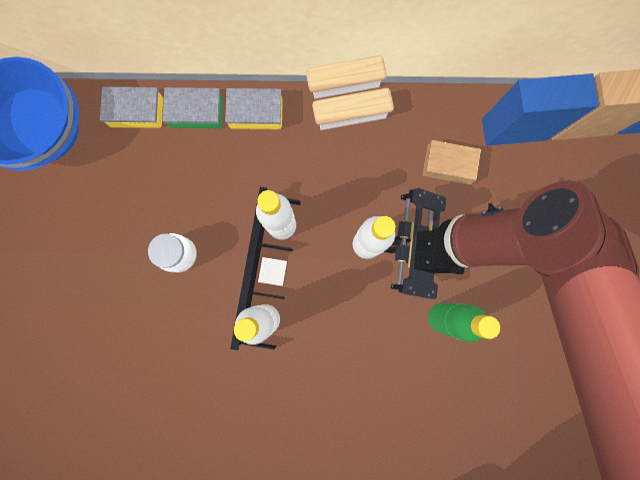

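```bash
python3 -m crank '[-15.5,3,19.7,0,-0.86, 1,20,-2.5,-8.3,-0.36, 0,0,0,-8.4,-0.36, 0,0,0,-8.3,-0.36]';python3 look.py
```

```text
time_s: 11.15
position: [641.7, -84.2, 29.5]
eef_rot: [2.771, 1.029, 1.504]
contact_force: [0.1, 0.1, -0.1]
finger_gap: 0.289
t 11.15 pos [641.7 -84.2  29.5] gap 0.289 F [ 0.1  0.1 -0.1] q [ 0.626  0.665 -0.397  1.579 -0.324  1.087  0.77 ]
[[ 0.034  0.951  0.309]
 [ 0.514  0.248 -0.821]
 [-0.857  0.187 -0.48 ]]
captop px [267.8 200.8] [258, 191, 21, 21, 361] xy [664.2 160.6] lane -2.2 -94.9
captop px [380.3 227.4] [369, 217, 23, 21, 397] xy [625.9  -7.2] lane -173.8 -82.7
captop px [487.2 327.3] [472, 317, 28, 21, 430] xy [ 481.7 -160.8] lane -347.7 36.2
captop px [244.5 329.4] [234, 319, 22, 22, 389] xy [475.4 189.5] lane -2.6 96.1
```

```bash
python3 -m crank '[7.7,1.8,-13,0,-0.36, 7.7,1.8,-13,0,-0.36]'|sed -n 2p; python3 -m crank '[5.3,-3.8,-11,0,-0.36, 5.3,-3.8,-11,0,-0.36, 5.3,-3.8,-11,0,-0.36, 5.3,-3.8,-11,0,-0.36, 5.3,-3.8,-11,0,-0.36]'|tail -2;python3 look.py
```

```text
position: [637.3, -51.5, 29.6]
contact_force: [0.6, -1.2, -0.1]
finger_gap: 0.324
t 12.075 pos [603.1   2.   29.7] gap 0.324 F [ 0.6 -1.2 -0.1] q [ 0.58   0.566 -0.448  1.755 -0.37   0.969  0.714]
[[ 0.034  0.952  0.305]
 [ 0.514  0.245 -0.822]
 [-0.857  0.184 -0.481]]
captop px [267.8 200.8] [258, 191, 21, 21, 361] xy [664.2 160.6] lane -2.2 -94.9
captop px [347.1 248.9] [337, 238, 22, 22, 383] xy [593.3  42. ] lane -130.2 -43.1
captop px [486.8 327.2] [472, 316, 28, 22, 448] xy [ 481.9 -160.3] lane -347.2 36.1
captop px [244.5 329.4] [234, 319, 22, 22, 390] xy [475.3 189.5] lane -2.5 96.1
```

```bash
python3 -m crank '[5.5,-3.9,-11.3,0,-0.36, 5.5,-3.9,-11.3,0,-0.36, 5.5,-3.9,-11.3,0,-0.36, 5.5,-3.9,-11.3,0,-0.36, 5.5,-3.9,-11.3,0,-0.36]'|tail -2;python3 look.py
```

```text
contact_force: [0.9, -2.0, -0.7]
finger_gap: 0.318
t 12.75 pos [568.2  58.   29.8] gap 0.318 F [ 0.9 -2.  -0.7] q [ 0.552  0.497 -0.491  1.875 -0.41   0.889  0.682]
[[ 0.034  0.952  0.305]
 [ 0.514  0.245 -0.822]
 [-0.857  0.185 -0.481]]
captop px [267.8 200.8] [258, 191, 21, 21, 361] xy [664.2 160.6] lane -2.2 -94.9
captop px [309.3 271.7] [299, 262, 22, 21, 369] xy [559.2  97.2] lane -80.9 -0.9
captop px [244.5 329.4] [234, 319, 22, 22, 389] xy [475.4 189.5] lane -2.6 96.1
```

```bash
python3 -m crank '[-7,1.3,13,8.3,-0.36, 0,0,0,8.4,-0.36, 0,0,0,8.3,-0.36, -1,-19.3,7,0,-0.36, 0,0,0,0,-0.36]'|tail -2;python3 look.py
```

```text
contact_force: [-0.4, 0.6, 0.1]
finger_gap: 0.32
t 13.425 pos [552.2  39.5  27.4] gap 0.32 F [-0.4  0.6  0.1] q [ 0.514  0.466 -0.395  1.906 -0.47   0.91   0.329]
[[ 0.032  0.991 -0.126]
 [ 0.515 -0.125 -0.848]
 [-0.857 -0.038 -0.514]]
captop px [267.8 200.8] [258, 191, 21, 21, 362] xy [664.2 160.6] lane -2.2 -95.0
captop px [309.  272.4] [299, 262, 21, 22, 372] xy [558.2  97.7] lane -80.6 0.1
captop px [244.5 329.4] [234, 319, 22, 22, 389] xy [475.4 189.5] lane -2.6 96.1
```

```bash
python3 -m crank '[8.2,0.4,-13.7,0,-0.36, 8.2,0.4,-13.7,0,-0.36, 8.2,0.4,-13.7,0,-0.36, 8.2,0.4,-13.7,0,-0.36, 8.2,0.4,-13.7,0,-0.36]'|tail -2;python3 look.py t3.png
```

```text
contact_force: [-0.5, -2.4, 0.2]
finger_gap: 0.315
t 14.1 pos [565.8 119.4  27.7] gap 0.315 F [-0.5 -2.4  0.2] q [ 0.4    0.468 -0.432  1.91  -0.483  0.832  0.211]
[[ 0.034  0.992 -0.126]
 [ 0.514 -0.125 -0.848]
 [-0.857 -0.036 -0.514]]
captop px [267.8 200.8] [258, 191, 21, 21, 361] xy [664.2 160.6] lane -2.2 -94.9
captop px [267.4 263.5] [257, 253, 22, 22, 374] xy [570.6 158.9] lane -18.2 -2.7
captop px [244.5 329.4] [234, 319, 22, 22, 389] xy [475.4 189.5] lane -2.6 96.1
```

View pics/t3.png

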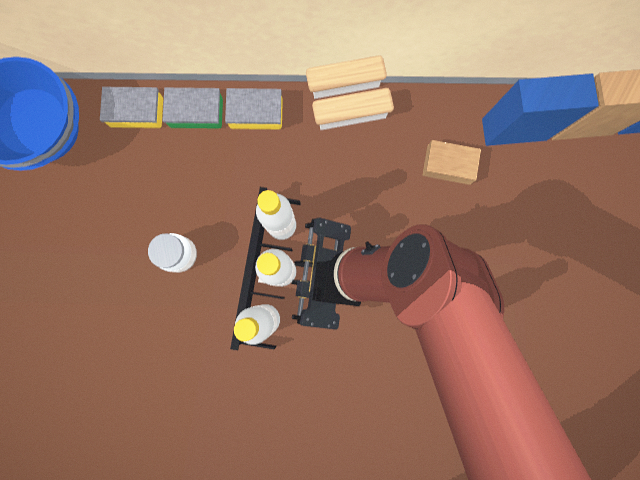

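```bash
python3 -m crank '[2.6,0,-4.3,0,-0.36, 2.6,0,-4.3,0,-0.36, 2.1,0,-3.4,0,-0.36]'|tail -2;python3 look.py; for i in 1 ; do python3 -m crank '[1,0,-1.7,0,-0.36]'|sed -n 2,4p; python3 -m crank '[1,0,-1.7,0,-0.36]'|sed -n 2,4p; done; python3 look.py
```

```text
contact_force: [-1.1, -2.5, 0.6]
finger_gap: 0.317
t 14.525 pos [567.5 131.9  27.6] gap 0.317 F [-1.1 -2.5  0.6] q [ 0.381  0.469 -0.437  1.909 -0.484  0.82   0.192]
[[ 0.034  0.991 -0.126]
 [ 0.514 -0.126 -0.848]
 [-0.857 -0.036 -0.514]]
captop px [267.8 200.8] [258, 191, 21, 21, 361] xy [664.2 160.6] lane -2.2 -94.9
captop px [259.1 262.1] [249, 252, 21, 22, 370] xy [572.5 171.1] lane -5.8 -2.7
captop px [244.5 329.4] [234, 319, 22, 22, 390] xy [475.3 189.5] lane -2.5 96.1
position: [567.7, 133.8, 27.6]
eef_rot: [-3.072, 1.029, 1.505]
contact_force: [-0.2, -2.6, 0.9]
position: [567.9, 135.9, 27.6]
eef_rot: [-3.072, 1.029, 1.505]
contact_force: [-0.5, -1.9, 0.7]
t 14.825 pos [567.9 135.9  27.6] gap 0.32 F [-0.5 -1.9  0.7] q [ 0.375  0.47  -0.439  1.909 -0.484  0.816  0.186]
[[ 0.034  0.991 -0.126]
 [ 0.514 -0.125 -0.848]
 [-0.857 -0.036 -0.514]]
captop px [267.8 200.8] [258, 191, 21, 21, 361] xy [664.2 160.6] lane -2.2 -94.9
captop px [256.4 261.8] [246, 252, 22, 21, 369] xy [572.9 175.2] lane -1.8 -2.5
captop px [244.5 329.4] [234, 319, 22, 22, 390] xy [475.3 189.5] lane -2.5 96.1
```

```bash
for i in 1; do python3 -m crank '[0.5,0,-0.85,0,-0.36]'|sed -n '2p;4p'; python3 -m crank '[0.5,0,-0.85,0,-0.36]'|sed -n '2p;4p'; python3 -m crank '[0.5,0,-0.85,0,-0.36]'|sed -n '2p;4p';python3 -m crank '[0.5,0,-0.85,0,-0.36]'|sed -n '2p;4p'; done; python3 look.py|grep 'px \[25'
```

```text
position: [568.0, 136.9, 27.6]
contact_force: [-0.5, -1.4, 0.6]
position: [568.1, 138.0, 27.7]
contact_force: [-0.9, -2.0, -0.2]
position: [568.3, 138.5, 27.6]
contact_force: [-2.5, -6.1, 2.4]
position: [568.4, 138.7, 27.5]
contact_force: [-2.1, -8.6, 3.5]
captop px [254.8 261.7] [244, 252, 22, 21, 367] xy [573.1 177.4] lane 0.5 -2.3
```

The force rose from 2 to about 9 N as the bottle seated on the rear wall. I'll withdraw straight back along the lane.

```bash
python3 -m crank '[-2.5,0,4.2,0,-0.36, -10,0,17,0,-0.36, -15,0,25,0,-0.36, -15,0,25,0,-0.36, -15,0,25,0,-0.36]'|sed -n '2p;4p'; python3 -m crank '[-30,0,10,0,-0.36, -40,0,0,0,-0.36, -40,0,0,0,-0.36, -40,0,0,0,-0.36, 0,0,0,0,-0.36]'|sed -n '1,4p'; python3 look.py t4.png
python3 - <<'E'
from h import *
cv2.imwrite('pics/s4.png',camera('side')[:,:,::-1])
E
```

```text
position: [554.0, 26.9, 27.5]
contact_force: [-0.7, 0.1, -1.1]
time_s: 16.68
position: [549.2, -60.1, 153.3]
eef_rot: [-3.08, 1.031, 1.494]
contact_force: [-0.9, -0.6, -1.3]
t 16.675 pos [549.2 -60.1 153.3] gap 0.32 F [-0.9 -0.6 -1.3] q [ 0.636  0.338 -0.342  1.76  -0.44   1.226  0.353]
[[ 0.039  0.991 -0.127]
 [ 0.512 -0.129 -0.849]
 [-0.858 -0.032 -0.513]]
captop px [267.8 200.8] [258, 191, 21, 21, 362] xy [664.2 160.5] lane -2.3 -94.9
captop px [254.8 261.7] [244, 252, 22, 21, 369] xy [573.1 177.4] lane 0.5 -2.3
captop px [244.5 329.5] [234, 319, 22, 22, 389] xy [475.3 189.5] lane -2.5 96.1
captop px [483.6 328. ] [470, 321, 28, 16, 330] xy [ 480.6 -155.6] lane -342.7 38.0
```

View pics/t4.png

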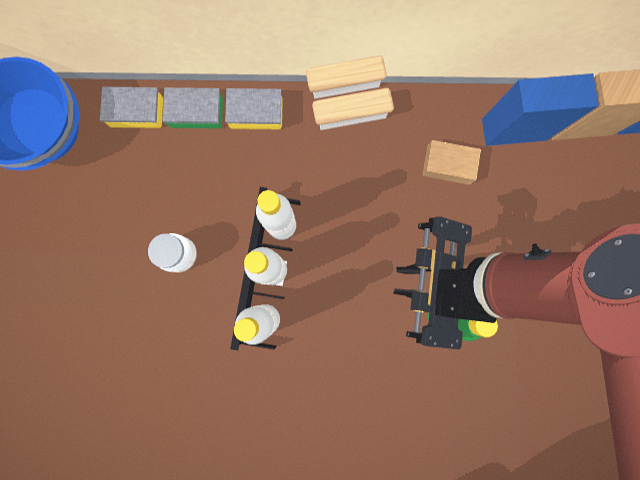

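View pics/s4.png

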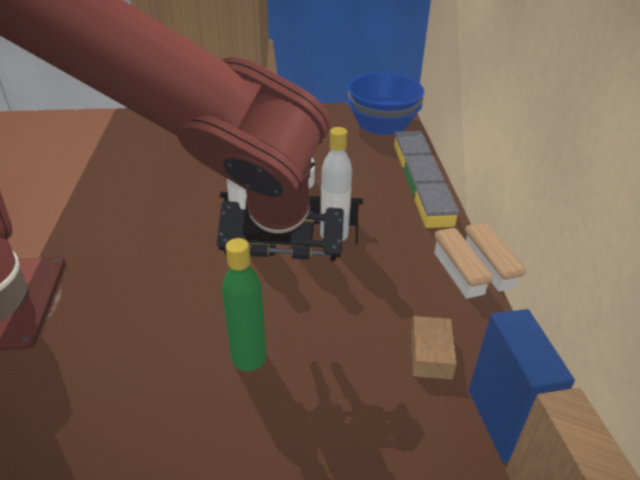

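```bash
python3 -m crank '[-23,17,-28,0,-0.36, -23,17,-28,0,-0.36, -22,18,-28,0,-0.36, 0,0,0,0,-0.36]'|sed -n '1,4p'; python3 look.py t5.png
python3 - <<'E'
from h import *
im=camera('side');cv2.imwrite('pics/s5.png',im[:,:,::-1])
def g(im):
    m=cv2.inRange(cv2.cvtColor(im,cv2.COLOR_BGR2HSV),(45,100,30),(80,255,255));m=cv2.morphologyEx(m,cv2.MORPH_OPEN,np.ones((3,3)))
    n,l,s,c=cv2.connectedComponentsWithStats(m);i=max(range(1,n),key=lambda i:s[i][4] if c[i][1]>280 else 0);return s[i],c[i].round(1)
for f in('side0','s4','s5','top0','t1','t2','t4','t5'): print(f,*g(cv2.imread(f'pics/{f}.png')))
E
```

```text
time_s: 17.27
position: [609.2, -24.8, 251.8]
eef_rot: [-3.077, 1.028, 1.504]
contact_force: [-0.6, -0.5, -0.7]
t 17.275 pos [609.2 -24.8 251.8] gap 0.318 F [-0.6 -0.5 -0.7] q [ 0.553  0.344 -0.363  1.542 -0.426  1.376  0.178]
[[ 0.034  0.992 -0.122]
 [ 0.515 -0.122 -0.848]
 [-0.856 -0.034 -0.515]]
captop px [267.8 200.8] [258, 191, 21, 21, 362] xy [664.2 160.6] lane -2.2 -95.0
captop px [254.8 261.7] [244, 252, 22, 21, 368] xy [573.  177.4] lane 0.5 -2.3
captop px [485.6 326.6] [471, 316, 28, 22, 459] xy [ 482.6 -158.6] lane -345.3 35.6
captop px [244.5 329.4] [234, 319, 22, 22, 389] xy [475.4 189.5] lane -2.6 96.1
side0 [ 224  267   42  104 3514] [244.8 318. ]
s4 [ 223  268   43  103 3484] [244.3 318.3]
s5 [ 223  268   43  103 3501] [244.4 318.3]
top0 [ 428  303   56   39 1489] [454.3 319.9]
t1 [ 428  303   56   39 1491] [454.3 319.9]
t2 [ 428  303   56   39 1494] [454.3 319.9]
t4 [458 319  21  22 262] [466.  330.2]
t5 [ 428  304   55   37 1314] [454.6 321.1]
```

Run:
```python
from h import *
a,b=cv2.imread('pics/top0.png'),cv2.imread('pics/t5.png')
for n,(r,c) in {'jar':((225,280),(140,240)),'carton':((130,190),(410,495)),'nb_a':((185,245),(255,300)),'nb_b':((300,350),(230,285))}.items():
    d=cv2.absdiff(a[r[0]:r[1],c[0]:c[1]],b[r[0]:r[1],c[0]:c[1]]).max(2);print(n,(d>40).sum())
s=get_state();print(s['contact_force'],abs(s['dq']).max(),s['time_s'])
print(close_job())
```

```text
jar 0
carton 1363
nb_a 0
nb_b 0
[-0.27825338 -0.22463218  0.52003206] 0.02155280530467588 17.375
the job is handed in; nothing more can be done
None
```

Run:
```python
import cv2
a=cv2.imread('pics/top0.png')
for f in('t1','t2','t3','t4','t5'):
    d=cv2.absdiff(a[130:190,410:495],cv2.imread(f'pics/{f}.png')[130:190,410:495]).max(2);print(f,(d>40).sum())
for f in('s4','s5'):
    d=cv2.absdiff(cv2.imread('pics/side0.png')[310:385,405:465],cv2.imread(f'pics/{f}.png')[310:385,405:465]).max(2);print(f,(d>40).sum())
```

```text
t1 21
t2 15
t3 0
t4 0
t5 1363
s4 0
s5 0
```

The stray bottle is standing in the middle lane, back against the rear wall, and the job is handed in at 17.4 s of the 64 s allowed.

**How I did it:** With the tool pointing straight down, the gripper's body would have hit the tall bottle before the fingers did. The rows can't command a tilt, so I drove the arm into its inner reach limit until the tool leaned about 31° forward, and it kept that lean. I then pushed the bottle with the fingertips about 20 mm above the table. It went past the green bottle, diagonally onto the lane line, then straight in. I backed the fingers out along the lane and left the arm clear.

**Last checks:**
- **Seated:** the pushing force rose from about 2 N to about 9 N when the bottle met the wall. Its cap measures 0.5 mm along the lane and -2.3 mm across, where fully home is +1 mm. It did not move when the fingers withdrew.
- **Upright:** the cap position is my only evidence for this at the end, because the arm blocked the side view of this bottle.
- **Neighbours and jar:** their pixels are unchanged from the start.
- **Carton:** the last top picture differed from the start there. The picture just before it and both final side pictures showed no change, so I put that down to the arm covering or shading it.
- **Green bottle:** its outline is within about 1 pixel of the start. My withdrawal brought the gripper close to it, but the measured force stayed at noise level (about 1 N).

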